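# Mix the amber flask on the touch-start mixer

### The arm

A 6-joint arm with a two-finger parallel gripper is mounted at the origin on a cart in front of the work surface, level with it; the furniture and walls round the work are solid. World frame = base frame: x ahead of the robot, y to its left, z up, the work surface at z = 0. Lengths are in mm, angles in rad, forces in N, time in s.
With the tool pointing down it reaches from about 250 to 775 mm from the base axis. Payload 4 kg.
Tool frame: the origin (TCP) lies on the centre line of the jaws, within the pads' length; the fingertips stand 11 mm ahead of it and the grasp point (between the pads) lies 8 mm behind it; z points along the fingers, y is the direction in which the jaws open and shut (so a half turn about z gives the same grasp; the last joint's range is limited). The gripper opens to 94 mm and grips with 3 to 60 N. Pads are 16 mm wide; open, the fingers measure 119 mm over their backs; the gripper's body (75 mm by 177 mm) begins 78 mm behind the grasp point.
Start: joints at [1.092, 0.087, 1.371, -0, 1.684, -0.103], TCP at [201.87, 511.632, 216.506] pointing down, gripper open.
Joint ranges: [-3.1, 3.1], [-0.76, 2.03], [0.27, 2.55], [-1.08, 4.22], [0.17, 2.65], [-2.57, 2.57]. Speed limits (rad/s): [2.79, 2.79, 3.14, 3.14, 3.14, 3.14].

### API

Orientations are given as a unit quaternion [x, y, z, w].
In Python, from bench import env gives the robot as it stands.
- The arm moves only by the tool servo_tool, never from a script. Its argument "increments" is a list of rows, each an object with "hand": the gripper command: -1 is shut, 1 is fully open, values between are in proportion; "dp": the shift along the tool's x, y, z normalised to -1 to 1, where 1 is 10 cm, a list of three; "roll": the turn about the tool's z normalised to -1 to 1, where 1 is 90 degrees. A call has exactly 8 rows; each row shifts and turns the commanded pose from where the row before left it, along the tool's axes as they then stand; what a row does not reach is not made up. A row lasts 1/10 s, in which the tool goes at most 50 mm and 8.59 degrees, less where a joint would pass 70% of its speed; a pose out of reach is approached as far as the arm can. A call with a number of a shift or a turn outside -1 to 1 is refused whole. A call with a gripper value outside its range is refused whole. The fingers move at their own pace and stop on an object; the grip force is fixed at half the most. Time passes only in rows, so rows that do not move let the fingers close, or fill a call up. It gives the time, the measured TCP pose, the force and the opening at its end, in the units of the state.
- env.state(): the state, without advancing time (a new reading comes with each control period).
- env.camera(name): name is "scene" or "top"; returns a dict with "pixels" (480x640x3 uint8, blue, green, red), "depth" (480x640 float32, mm along the optical axis (not along the pixel's ray), 0 where there is no reading), "K" (3x3 intrinsics, pixels), "rvec" (rotation vector, rad) and "tvec" (3), from world to camera coordinates, as OpenCV has them. Camera axes: x right, y down, z forward; pixel columns grow to the right and rows downward; lengths in mm; the calibration is good to about 2 mm. A picture is of the moment at which its call begins.
- env.job_done(): hands the job in, once; it reports no verdict.
The state is a dict: "clock": time; "joint_pos": joint angles; "joint_velocities": joint speeds; "joint_efforts": joint torques, N m; "tcp_pos": TCP position; "tool_rot": TCP orientation; "contact_force": force on the tool from outside, world axes, zero at the start; "torque": the same for the moment, N m; "finger_gap": finger opening in mm.
Only numpy, scipy, OpenCV 4.12 (cv2) and the standard library are available. Lean on these libraries where they do the work, as an engineer would, in place of code of your own. Each camera call takes 0.05 s, during which the arm holds its last target.

### The job

Get the flask mixer running on the capped amber flask: push the ring cradle's sleeve fully home on the mixer's bare spigot and let go of it, then take the flask from the cork ring, seat it upright in the cradle and press it down against the spring, well past half of the drive's 10 mm travel. The program finishes while still gripping the flask and holding it pressed down; keep the flask upright throughout and leave the other things on the bench where they are.

Things in the scene. Friction and masses are not known exactly. Their poses are not given: they have to be found in the camera images.
- mixer: Low white and grey flask mixer, fixed to the bench, 150 x 116 mm, 60 mm high to its top collar. Origin: on the bench under the axis of the drive; z up, -x towards its control panel (which juts out to 99 mm from the axis). Its drive is a vertical sprung shaft in the middle of the top.
- spigot_shoulder (a point): Centre of the top face of the drive's steel shoulder disc (42 mm across), 72 mm above the bench while the drive is up; it moves with the drive. From here the steel spigot rises 22 mm: 16 mm across, its last 5 mm tapering to 9 mm across. The underside of the cradle's sleeve comes to rest on this face.
- drive (a joint): How far the sprung drive is pressed down, m: 0 up, 0.010 at the bottom stop. Spring 4 N at the start of the travel, 11 N at the end; the cradle and flask do not sink it by their own weight. The mixer runs while it is pressed more than 0.006.
- cradle: Ring cradle, loose, standing upright on the bench: aluminium sleeve (30 mm outside, 18.5 mm bore, 26 mm deep from below), three short arms and on top a round band 56 mm across the outside with vertical sides from 40 to 54 mm above the underside and a black rubber bead on its rim, 57 mm high in all. Origin: centre of the sleeve's underside, z up along the bore. Grip it across the band, 47 mm above the origin. About 90 g.
- flask: Round flask of amber glass closed by a green screw cap, loose, about 120 g. Origin: lowest point of the bulb, z up along the neck. Bulb 64 mm across, centred 32 mm above the origin; neck 25 mm across from 68 to 104 mm; cap 23 mm across, from 105 to 119 mm. Grip the neck 90 mm above the origin. Seated in the cradle its origin lies 46 mm above the cradle's origin, on the same axis; it stands at first in a cork ring (cork_ring), its origin 10 mm above the bench.
- cork_ring: Cork ring, 80 mm across, 24 mm high, fixed to the bench; origin under its centre.
- lab_timer: Bystander: small white lab timer, 64 x 62 x 19 mm, lying behind the mixer; origin under its centre.
- conical_tube: Bystander: clear conical tube with blue cap, 119 mm long, 20 mm thick, lying; origin under its centre.
- amber_vial: Bystander: small amber vial with black cap, 28 mm across, 62 mm high; origin under its centre.

How it is judged:
By the outcome, as a careful person would: the job done as asked, in the order asked, and still so for the second after the job is handed in, while the arm keeps its last pose, push and grip.
It also fails if it takes over 56 s, if anything falls off the work surface, if the arm or the gripper's body presses on something with over 40 N, if the wrist force passes 120 N, or if a joint passes its speed limit or range.

## Working session

There is one attempt and no reset: what is moved stays moved. The work goes in short steps, Python scripts to look and compute and a tool call to move; the robot and the scene stay as the last step left them, time stands still between calls to the robot, and variables do not carry over. Pictures are saved under pics/ and viewed, and the job is handed in when it is done.

Besides the shell and the picture viewer there is one more tool, called as name(argument=value, ...) on one line, values as JSON. servo_tool: Moves the arm, as the interface text tells. Its arguments: {"type":"object","properties":{"increments":{"type":"array","items":{"type":"object","properties":{"hand":{"type":"number"},"dp":{"type":"array","items":{"type":"number","minimum":-1,"maximum":1}},"roll":{"type":"number","minimum":-1,"maximum":1}}}}},"required":["increments"]}

```bash
mkdir -p pics; ls; cat > h.py <<'E'
import numpy as np,cv2,pickle
from bench import env
def snap(n,f):
    c=env.camera(n); cv2.imwrite('pics/'+f+'.png',c['pixels']); pickle.dump(c,open(f'{f}.pkl','wb')); return c
def ld(f): return pickle.load(open(f+'.pkl','rb'))
def cam(c):
    R=cv2.Rodrigues(np.array(c['rvec'],float))[0]; t=np.array(c['tvec'],float).ravel(); return R,t
def ray(c,u,v):
    R,t=cam(c); d=R.T@(np.linalg.inv(c['K'])@[u,v,1]); return -R.T@t,d
def atz(c,u,v,z):
    o,d=ray(c,u,v); return o+d*(z-o[2])/d[2]
def cloud(c):
    R,t=cam(c); Z=c['depth'].astype(float); v,u=np.mgrid[:480,:640]; K=np.array(c['K'])
    P=np.stack([(u-K[0,2])/K[0,0]*Z,(v-K[1,2])/K[1,1]*Z,Z],-1)
    W=(P-t)@R; W[Z==0]=np.nan; return W
def proj(c,p): return cv2.projectPoints(np.array(p,float).reshape(-1,3),np.array(c['rvec'],float),np.array(c['tvec'],float),np.array(c['K'],float),None)[0].reshape(-1,2)
E
python3 - <<'E'
from h import *
for n in('scene','top'):
    c=snap(n,n+'0'); R,t=cam(c); print(n,-R.T@t,R.T@[0,0,1])
print(env.state())
E
```

```text
pics
scene [ -55.27813866 -802.79810922  874.22211703] [ 0.4853817   0.60890445 -0.62740734]
top [ 391.97890131  -26.66143889 1354.17253659] [ 0.13161257 -0.00881674 -0.99126202]
{'clock': 0.1, 'joint_pos': array([ 1.09190065e+00,  8.78932968e-02,  1.37208415e+00, -2.59518232e-05,
        1.68361177e+00, -1.03120120e-01]), 'joint_velocities': array([-4.26375676e-04, -8.14448845e-04, -3.10119200e-03, -4.84526996e-04,
       -2.21797150e-05,  6.09287456e-04]), 'joint_efforts': array([ 2.29059799e-03, -3.41254663e+01, -3.03301907e+01,  7.20133027e-02,
        3.05492431e-02, -1.05293341e-04]), 'tcp_pos': array([201.65072194, 511.1923944 , 215.42416303]), 'tool_rot': array([ 1.86785595e-01,  9.82400196e-01, -9.60009664e-04, -2.74072399e-04]), 'contact_force': array([ 0.27275888, -0.12262323,  0.07914237]), 'torque': array([ 0.00110253, -0.02445304, -0.02041883]), 'finger_gap': 94.25798189371855}
```

View pics/scene0.png

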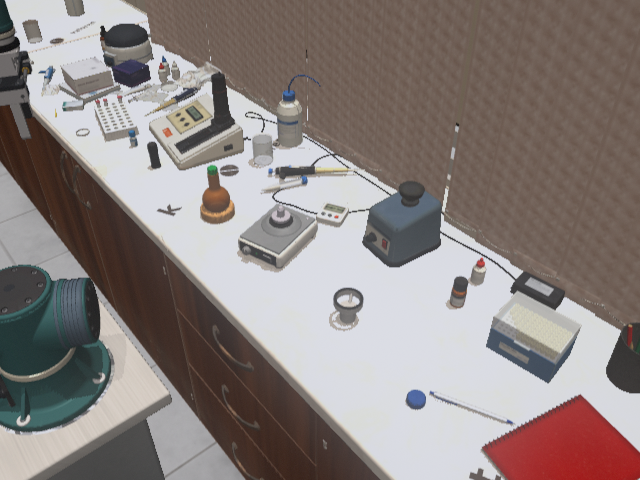

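View pics/top0.png

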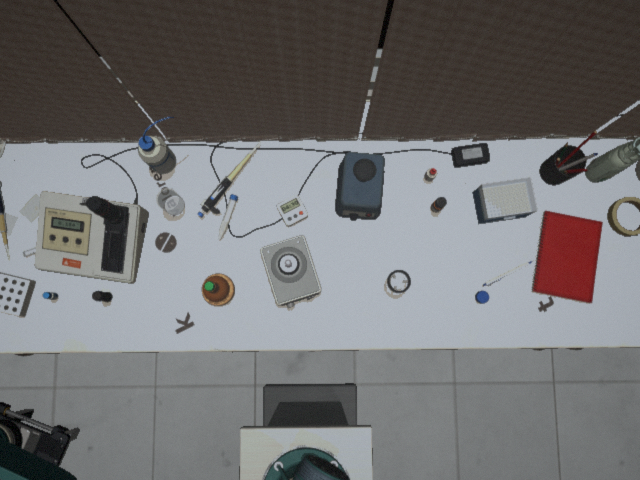

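The scene view shows the flask at (213,200), the mixer at (280,230) and the cradle at (347,308). In the top view they are at (217,288), (290,266) and (398,282). I'll enlarge these areas next.

```bash
python3 - <<'E'
from h import *
a=ld('top0');b=ld('scene0')
def crop(c,x,y,w,h,s,f):
    im=cv2.resize(c['pixels'][y:y+h,x:x+w],None,fx=s,fy=s,interpolation=cv2.INTER_CUBIC); cv2.imwrite('pics/'+f+'.png',im)
crop(a,250,220,80,100,6,'t_mix'); crop(a,370,255,60,55,10,'t_cr'); crop(a,190,260,60,55,10,'t_fl')
crop(b,225,190,110,85,7,'s_mix'); crop(b,315,275,65,65,9,'s_cr'); crop(b,190,155,60,75,8,'s_fl')
for c,(u,v) in((a,(289,264)),(a,(398,282)),(a,(210,287))):
    W=cloud(c); print(W[v-1:v+2,u-1:u+2].reshape(-1,3).round(0)[::4])
print(a['K'],b['K'])
E
```

```text
[[540.  38.  93.]
 [537.  36.  94.]
 [536.  34.  88.]]
[[ 500. -225.   32.]
 [ 498. -228.   30.]
 [ 495. -229.   35.]]
[[485. 215. 129.]
 [482. 212. 131.]
 [480. 209. 135.]]
[[542.18426377   0.         320.50266204]
 [  0.         542.18426377 254.38225207]
 [  0.           0.           1.        ]] [[605.4265633    0.         307.54421765]
 [  0.         605.4265633  225.03559979]
 [  0.           0.           1.        ]]
```

```bash
python3 - <<'E'
import cv2,numpy as np
def pad(i,h,w):
    o=np.zeros((h,w,3),np.uint8); i=i[:h,:w]; o[:i.shape[0],:i.shape[1]]=i; return o
r=lambda n:cv2.imread('pics/'+n+'.png')
for n in['t_mix','t_cr','t_fl','s_mix','s_cr','s_fl']: print(n,r(n).shape)
E
```

```text
t_mix (600, 480, 3)
t_cr (550, 600, 3)
t_fl (550, 600, 3)
s_mix (595, 770, 3)
s_cr (585, 585, 3)
s_fl (600, 480, 3)
```

View pics/t_mix.png

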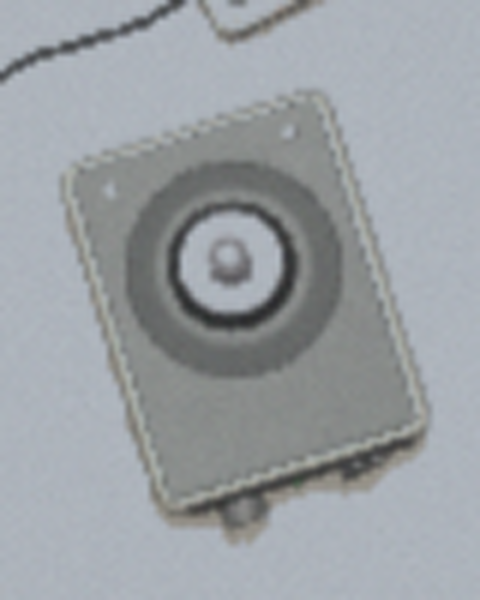

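View pics/t_cr.png

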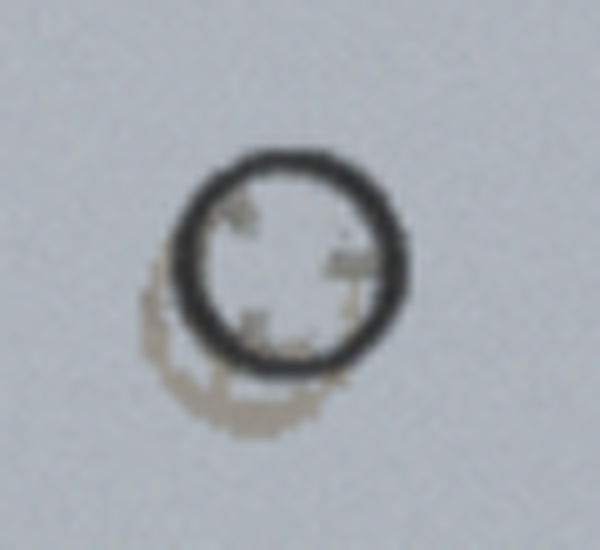

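View pics/t_fl.png

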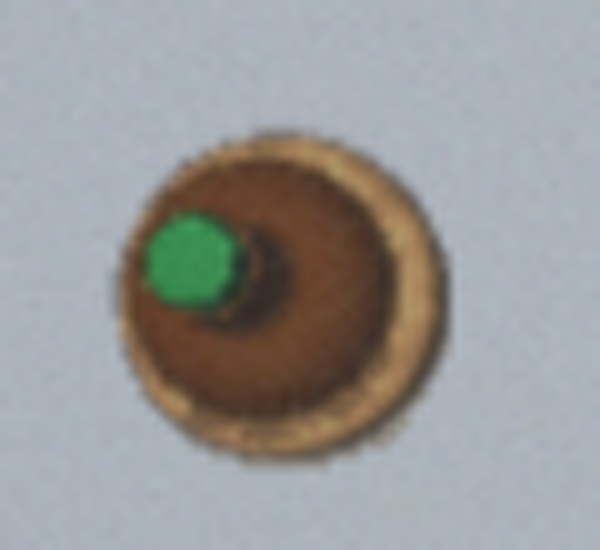

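View pics/s_mix.png

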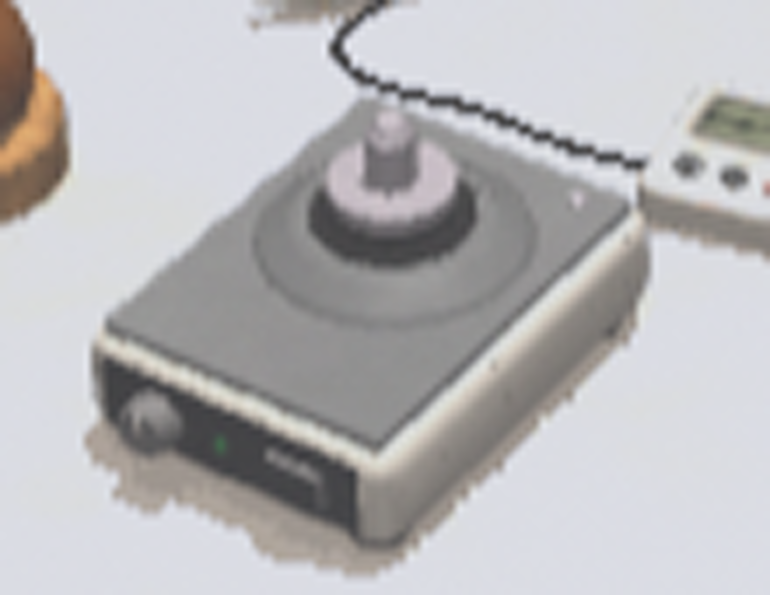

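View pics/s_cr.png

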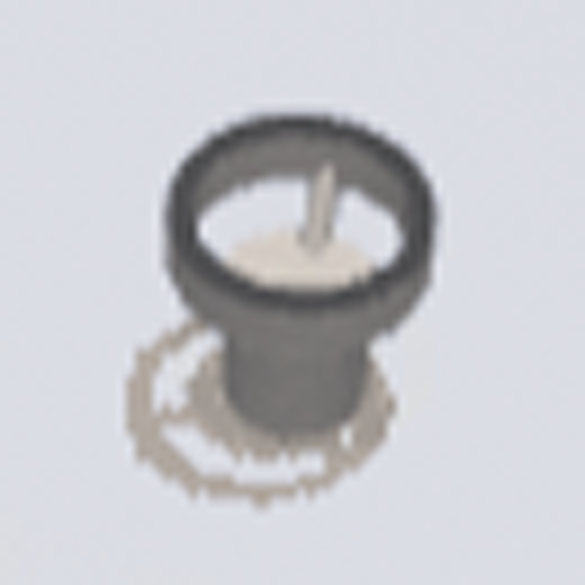

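View pics/s_fl.png

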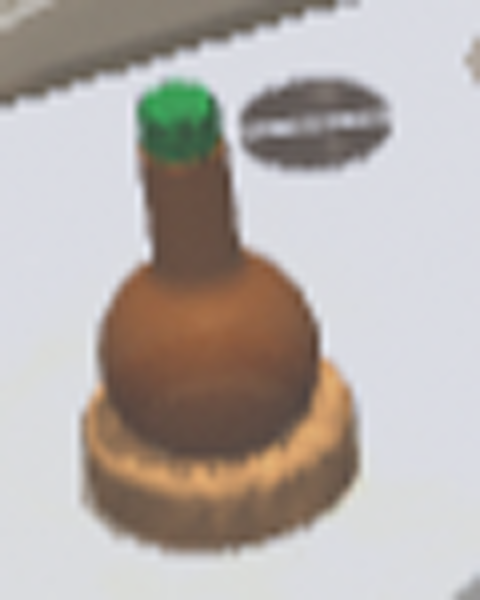

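```bash
cat >> h.py <<'E'
def full(x0,y0,s,u,v): return x0+(u+.5)/s-.5, y0+(v+.5)/s-.5
def tri(cs,uvs):
    A=np.zeros((3,3));b=np.zeros(3)
    for c,(u,v) in zip(cs,uvs):
        o,d=ray(c,u,v); d/=np.linalg.norm(d); M=np.eye(3)-np.outer(d,d); A+=M;b+=M@o
    return np.linalg.solve(A,b)
E
python3 - <<'E'
from h import *
a=ld('top0');b=ld('scene0')
T={'mix':(250,220,6),'cr':(370,255,10),'fl':(190,260,10)}
S={'mix':(225,190,7),'cr':(315,275,9),'fl':(190,155,8)}
for nm,k,t,s,z in[('shoulder','mix',(231,265),(393,182),72),('spigtip','mix',(230,255),(393,112),94),('bead','cr',(290,264),(301,211),56),('captop','fl',(193,261),(177,98),129)]:
    ut=full(*T[k],*t);us=full(*S[k],*s)
    print(nm,ut,us,'top',atz(a,*ut,z).round(1),'sc',atz(b,*us,z).round(1),'tri',tri([a,b],[ut,us]).round(1))
for p in[(284,296)]: print('cork',atz(a,*full(*T['fl'],*p),18))
# depth cloud checks
for c in(a,b):
    W=cloud(c)
    def sel(x,y,r,z0,z1):
        m=(np.hypot(W[...,0]-x,W[...,1]-y)<r)&(W[...,2]>z0)&(W[...,2]<z1); return W[m]
    for x,y,r,z0,z1 in[(533,40,28,66,78),(500,-228,40,42,60),(478,211,22,120,135)]:
        q=sel(x,y,r,z0,z1)
        if len(q): print(len(q),q.min(0).round(0),q.max(0).round(0),((q.min(0)+q.max(0))/2).round(1))
# mixer axes: corners of top in t_mix
for p in[(70,180),(165,505),(425,425),(320,95)]: print(atz(a,*full(*T['mix'],*p),48).round(0))
print('timer',[atz(a,u,v,19).round(0) for u,v in[(277,206),(296,198),(305,218),(285,227)]])
E
```

```text
shoulder (288.0833333333333, 263.75) (280.7142857142857, 215.57142857142858) top [540.3  39.3  72. ] sc [541.4  38.1  72. ] tri [541.1  38.9  71.6]
spigtip (287.9166666666667, 262.0833333333333) (280.7142857142857, 205.57142857142858) top [541.7  38.5  94. ] sc [546.1  42.8  94. ] tri [541.7  37.9  98.8]
bead (398.55, 280.95) (348.0, 298.0) top [ 498.5 -225.1   56. ] sc [ 498.7 -226.2   56. ] tri [ 498.9 -225.5   55.2]
captop (208.85, 285.65) (211.6875, 166.8125) top [485.4 215.3 129. ] sc [487.5 218.8 129. ] tri [485.2 214.6 132.1]
cork [485.03499606 214.65864939  18.        ]
186 [520.  16.  67.] [560.  61.  78.] [540.   38.5  72.4]
149 [ 472. -253.   42.] [ 525. -198.   60.] [ 498.4 -225.4   51.2]
80 [474. 204. 121.] [496. 226. 135.] [484.8 215.2 127.7]
175 [519.  15.  66.] [560.  59.  78.] [539.7  37.   72.1]
434 [ 468. -256.   42.] [ 525. -200.   60.] [ 496.5 -227.9   51. ]
76 [473. 200. 120.] [495. 224. 133.] [483.8 212.1 126.8]
[578. 106.  48.]
[447.  67.  48.]
[478. -37.  48.]
[612.   4.  48.]
timer [array([693.,  70.,  19.]), array([713.,  22.,  19.]), array([662.,  -1.,  19.]), array([639.,  50.,  19.])]
```

servo_tool(increments=[{"roll":-0.08,"hand":1,"dp":[0,0,0]},{"roll":-0.08,"hand":1,"dp":[0,0,0]},{"roll":-0.079,"hand":1,"dp":[0,0,0]},{"dp":[-0.08,-0.2,0],"hand":1,"roll":0},{"dp":[-0.15,-0.38,0],"hand":1,"roll":0},{"dp":[-0.15,-0.38,0],"hand":1,"roll":0},{"dp":[-0.15,-0.38,0],"hand":1,"roll":0},{"dp":[-0.15,-0.38,0],"hand":1,"roll":0}])

```text
clock: 0.9
tcp_pos: [269.8, 338.0, 215.9]
tool_rot: [-0.0, 1.0, -0.0, -0.0]
contact_force: [0.7, -0.6, 0.6]
finger_gap: 93.9
```

servo_tool(increments=[{"dp":[-0.15,-0.38,0],"hand":1},{"dp":[-0.15,-0.38,0],"hand":1},{"dp":[-0.15,-0.38,0],"hand":1},{"dp":[-0.15,-0.38,0],"hand":1},{"dp":[-0.15,-0.38,0],"hand":1},{"dp":[-0.15,-0.38,0],"hand":1},{"dp":[-0.15,-0.38,0],"hand":1},{"dp":[-0.15,-0.38,0],"hand":1}])

```text
$.increments[0]: bad value
```

servo_tool(increments=[{"dp":[-0.15,-0.38,0.1],"hand":1},{"dp":[-0.15,-0.38,0.1],"hand":1},{"dp":[-0.15,-0.38,0.1],"hand":1},{"dp":[-0.15,-0.38,0.1],"hand":1},{"dp":[-0.15,-0.38,0.1],"hand":1},{"dp":[-0.15,-0.38,0.1],"hand":1},{"dp":[-0.1,-0.2,0.1],"hand":1},{"dp":[0,-0.05,0],"hand":1}])

```text
$.increments[0]: bad value
```

Roll is required in every row.

servo_tool(increments=[{"dp":[-0.15,-0.38,0],"hand":1,"roll":0},{"dp":[-0.15,-0.38,0],"hand":1,"roll":0},{"dp":[-0.15,-0.38,0],"hand":1,"roll":0},{"dp":[-0.15,-0.38,0],"hand":1,"roll":0},{"dp":[-0.15,-0.38,0],"hand":1,"roll":0},{"dp":[-0.15,-0.38,0],"hand":1,"roll":0},{"dp":[-0.15,-0.38,0],"hand":1,"roll":0},{"dp":[-0.15,-0.38,0],"hand":1,"roll":0}])

```text
clock: 1.7
tcp_pos: [389.7, 33.9, 216.2]
tool_rot: [0.0, 1.0, 0.0, -0.0]
contact_force: [0.9, -0.7, 0.4]
finger_gap: 93.9
```

servo_tool(increments=[{"dp":[-0.15,-0.38,0.1],"hand":1,"roll":0},{"dp":[-0.15,-0.38,0.1],"hand":1,"roll":0},{"dp":[-0.15,-0.38,0.1],"hand":1,"roll":0},{"dp":[-0.15,-0.38,0.1],"hand":1,"roll":0},{"dp":[-0.15,-0.38,0.1],"hand":1,"roll":0},{"dp":[-0.15,-0.38,0.1],"hand":1,"roll":0},{"dp":[-0.1,-0.2,0.1],"hand":1,"roll":0},{"dp":[0,-0.05,0],"hand":1,"roll":0}])

```text
clock: 2.5
tcp_pos: [488.9, -219.0, 143.6]
tool_rot: [0.001, 1.0, 0.001, -0.002]
contact_force: [-0.6, -0.8, -0.1]
finger_gap: 94.2
```

servo_tool(increments=[{"dp":[-0.096,-0.063,0],"hand":1,"roll":0},{"dp":[0,0,0],"hand":1,"roll":0},{"dp":[0,0,0.2],"hand":1,"roll":0},{"dp":[0,0,0.25],"hand":1,"roll":0},{"dp":[0,0,0.25],"hand":1,"roll":0},{"dp":[0,0,0.2],"hand":1,"roll":0},{"dp":[0,0,0.14],"hand":1,"roll":0},{"dp":[0,0,0],"hand":1,"roll":0}])

```text
clock: 3.3
tcp_pos: [498.1, -222.2, 40.9]
tool_rot: [-0.0, 1.0, 0.001, -0.002]
contact_force: [-0.4, 0.5, -0.7]
finger_gap: 93.6
```

```bash
python3 - <<'E'
from h import *
a=snap('top','top1');b=snap('scene','scene1')
i=cv2.resize(b['pixels'][250:350,290:410],None,fx=6,fy=6,interpolation=cv2.INTER_CUBIC);cv2.imwrite('pics/s1c.png',i)
print(env.state()['tcp_pos'],env.state()['contact_force'])
E
```

```text
[ 499.75592318 -223.51854934   43.43950989] [-0.10656489  0.15657407 -0.10731737]
```

View pics/s1c.png

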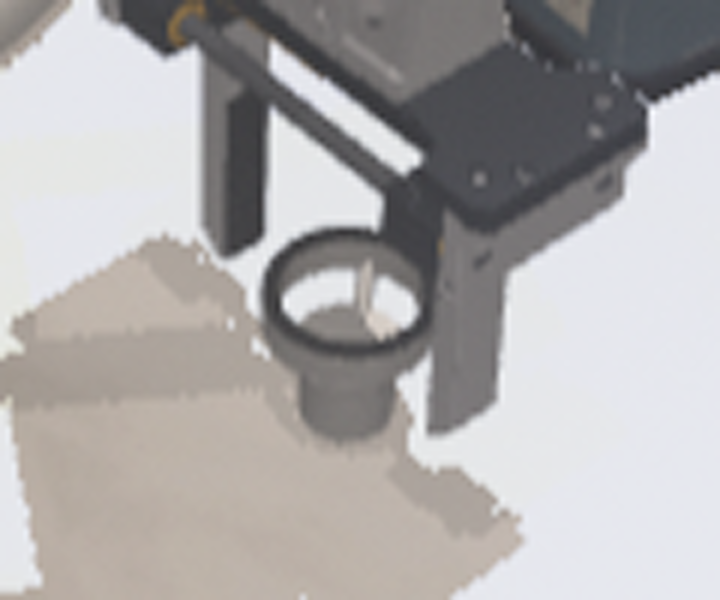

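```bash
python3 - <<'E'
from h import *
a=ld('top1');b=ld('scene1')
x,y,z=499.7,-223.5,42.5
P=[(x+sx*8,y+sy*d,z-11) for sy in(-1,1) for d in(47,59.5) for sx in(-1,1)]+[(x,y,0),(x,y,50)]
im=b['pixels'].copy()
f=lambda q:((q+.5-[290,250])*6-.5)
i=cv2.imread('pics/s1c.png')
for q in f(proj(b,P)): cv2.circle(i,tuple(int(v) for v in q.round()),3,(0,0,255),-1)
for (cx,cy),col in(((498.5,-225.3),(0,255,0)),):
  th=np.linspace(0,6.28,60)
  for r,zz in((28,54),(15,0)):
    for q in f(proj(b,[(cx+r*np.cos(t),cy+r*np.sin(t),zz) for t in th])): cv2.circle(i,tuple(int(v) for v in q.round()),1,col,-1)
cv2.imwrite('pics/s1d.png',i)
print([env.state()['tcp_pos'].round(1) for _ in range(3)])
E
```

```text
[array([ 499.8, -223.5,   43.4]), array([ 499.8, -223.5,   43.4]), array([ 499.8, -223.5,   43.4])]
```

View pics/s1d.png

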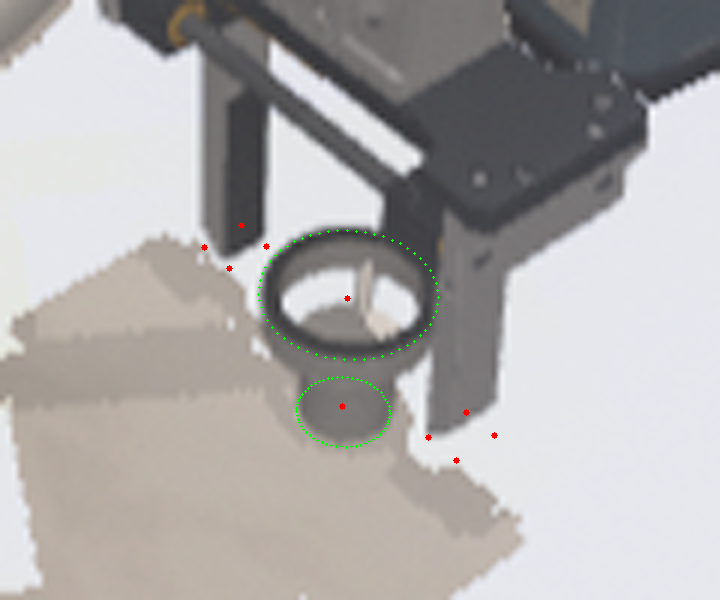

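View pics/top1.png

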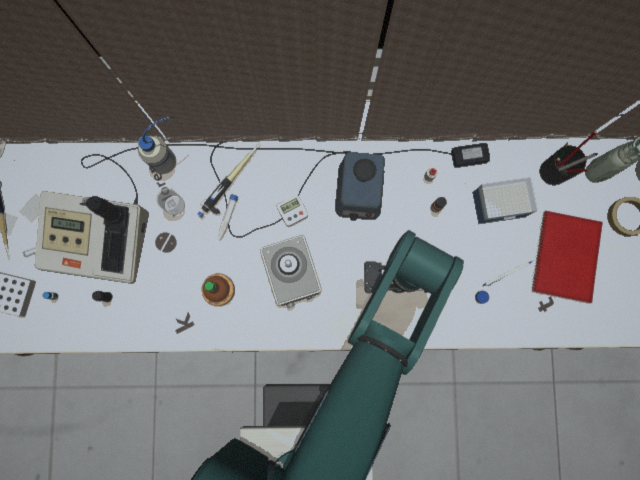

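servo_tool(increments=[{"dp":[0.01,-0.016,0.035],"hand":1,"roll":0},{"dp":[0,0,0],"hand":0,"roll":0},{"dp":[0,0,0],"hand":-1,"roll":0},{"dp":[0,0,0],"hand":-1,"roll":0},{"dp":[0,0,0],"hand":-1,"roll":0},{"dp":[0,0,0],"hand":-1,"roll":0},{"dp":[0,0,0],"hand":-1,"roll":0},{"dp":[0,0,0],"hand":-1,"roll":0}])

```text
clock: 4.2
tcp_pos: [498.3, -225.4, 39.1]
tool_rot: [0.0, 1.0, -0.0, 0.0]
contact_force: [-0.3, 0.1, 1.2]
finger_gap: 55.9
```

servo_tool(increments=[{"dp":[0,0,-0.1],"hand":-1,"roll":0},{"dp":[0,0,-0.2],"hand":-1,"roll":0},{"dp":[0,0,-0.25],"hand":-1,"roll":0},{"dp":[0,0,-0.25],"hand":-1,"roll":0},{"dp":[0,0,-0.2],"hand":-1,"roll":0},{"dp":[0,0,-0.1],"hand":-1,"roll":0},{"dp":[0,0.05,-0.1],"hand":-1,"roll":0},{"dp":[0,0.15,0],"hand":-1,"roll":0}])

```text
clock: 5.0
tcp_pos: [498.6, -205.7, 159.9]
tool_rot: [0.001, 1.0, -0.0, 0.001]
contact_force: [0.4, 0.4, -1.3]
finger_gap: 55.9
```

servo_tool(increments=[{"dp":[-0.04,0.3,0],"hand":-1,"roll":0},{"dp":[-0.06,0.35,0],"hand":-1,"roll":0},{"dp":[-0.06,0.35,0],"hand":-1,"roll":0},{"dp":[-0.06,0.35,0],"hand":-1,"roll":0},{"dp":[-0.06,0.35,0],"hand":-1,"roll":0},{"dp":[-0.06,0.35,0],"hand":-1,"roll":0},{"dp":[-0.06,0.3,0],"hand":-1,"roll":0},{"dp":[-0.021,0.091,0],"hand":-1,"roll":0}])

```text
clock: 5.8
tcp_pos: [539.3, 42.5, 157.4]
tool_rot: [-0.002, 1.0, 0.001, -0.001]
contact_force: [0.1, 0.4, -0.9]
finger_gap: 56.1
```

```bash
python3 - <<'E'
from h import *
b=snap('scene','scene2');a=snap('top','top2')
i=cv2.resize(b['pixels'][150:280,220:350],None,fx=6,fy=6,interpolation=cv2.INTER_CUBIC)[:,:,:];cv2.imwrite('pics/s2c.png',i[:600])
i=cv2.resize(a['pixels'][200:300,240:360],None,fx=6,fy=6,interpolation=cv2.INTER_CUBIC)[:,:,:];cv2.imwrite('pics/t2c.png',i[:600])
s=env.state();print(s['tcp_pos'],s['contact_force'],s['finger_gap'],s['clock'],s['torque'])
E
```

```text
[539.51265305  40.34047701 157.77605737] [ 0.32987895 -0.72974476 -1.48906513] 55.96813690571206 5.9 [-0.03072431 -0.005388   -0.00544569]
```

View pics/s2c.png

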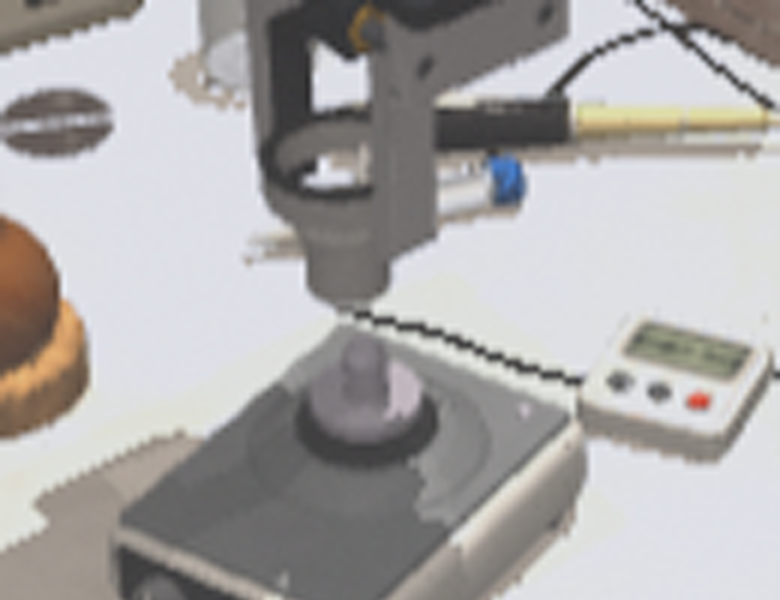

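View pics/t2c.png

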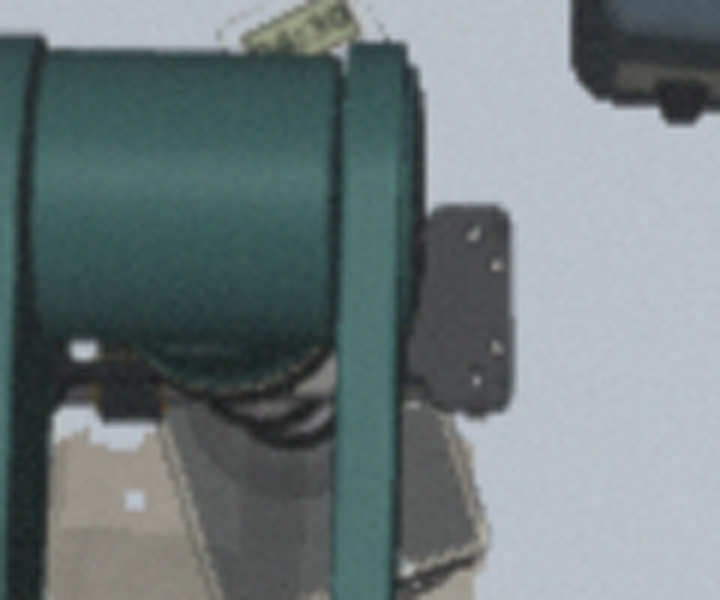

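```bash
python3 - <<'E'
from h import *
b=ld('scene2')
i=cv2.imread('pics/s2c.png')
f=lambda q:((q+.5-[220,150])*6-.5)
th=np.linspace(0,6.28,60)
x,y,z=540.6,38.8,120
for r,zz,c in((15,z,(0,255,0)),(28,z+54,(0,255,0)),(28,z+40,(0,255,0)),(21,72,(0,0,255)),(4.5,94,(0,0,255)),(8,89,(0,0,255))):
    for q in f(proj(b,[(x+r*np.cos(t),y+r*np.sin(t),zz) for t in th])): cv2.circle(i,tuple(int(v) for v in q.round()),1,c,-1)
cv2.imwrite('pics/s2d.png',i)
E
```

```text
(no output)
```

View pics/s2d.png

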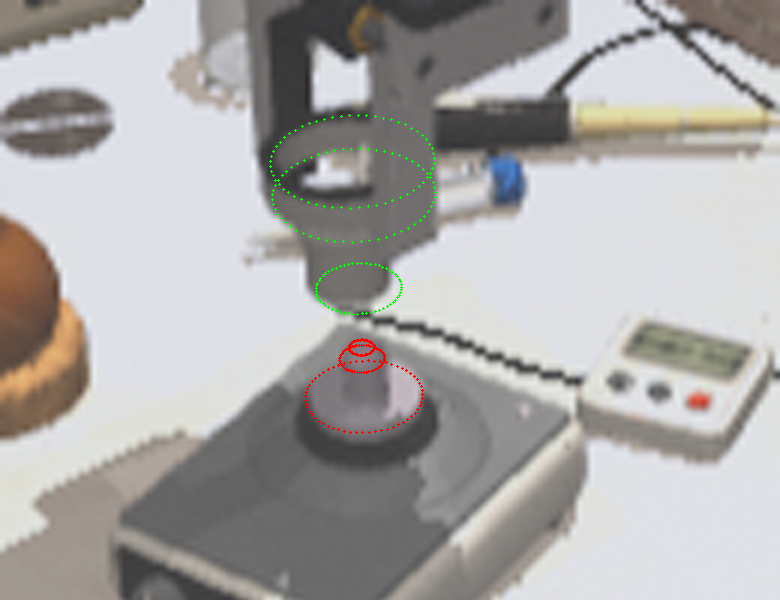

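servo_tool(increments=[{"dp":[0,0,0.05],"hand":-1,"roll":0},{"dp":[0,0,0.05],"hand":-1,"roll":0},{"dp":[0,0,0],"hand":-1,"roll":0},{"dp":[0,0,0],"hand":-1,"roll":0},{"dp":[0,0,0],"hand":-1,"roll":0},{"dp":[0,0,0],"hand":-1,"roll":0},{"dp":[0,0,0],"hand":-1,"roll":0},{"dp":[0,0,0],"hand":-1,"roll":0}])

```text
clock: 6.7
tcp_pos: [540.5, 38.7, 149.1]
tool_rot: [0.0, 1.0, 0.0, 0.0]
contact_force: [-0.4, -0.5, -0.6]
finger_gap: 56.0
```

```bash
python3 - <<'E'
from h import *
s=env.state();print(s['tcp_pos'],s['contact_force'])
b=snap('scene','scene3')
i=cv2.resize(b['pixels'][160:240,240:320],None,fx=7,fy=7,interpolation=cv2.INTER_CUBIC)
cv2.imwrite('pics/s3c.png',i)
f=lambda q:((q+.5-[240,160])*7-.5)
th=np.linspace(0,6.28,60)
x,y,z=540.6,38.8,110
for r,zz,c in((15,z,(0,255,0)),(28,z+54,(0,255,0)),(28,z+40,(0,255,0)),(21,72,(0,0,255)),(4.5,94,(0,0,255)),(8,89,(0,0,255))):
    for q in f(proj(b,[(x+r*np.cos(t),y+r*np.sin(t),zz) for t in th])): cv2.circle(i,tuple(int(v) for v in q.round()),1,c,-1)
cv2.imwrite('pics/s3d.png',i)
E
```

```text
[540.4791672   38.68035895 149.12979212] [-0.40140543 -0.47676442 -0.64380035]
```

View pics/s3c.png

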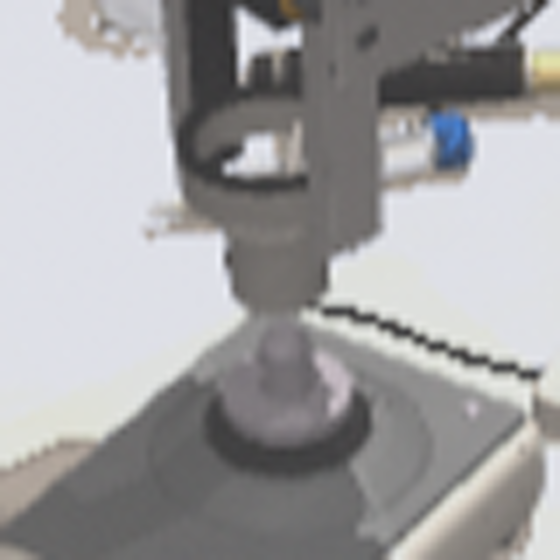

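View pics/s3d.png

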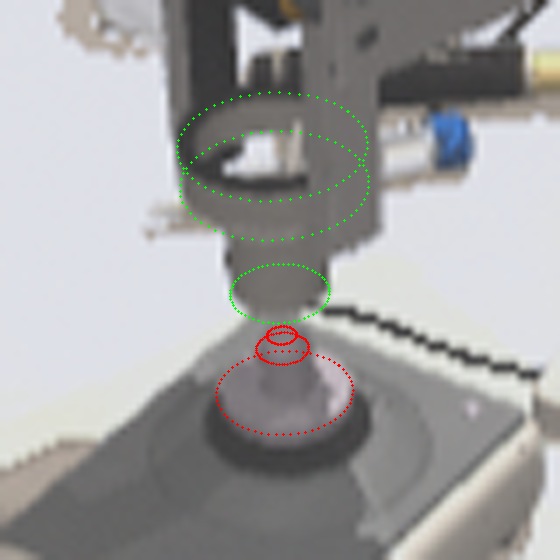

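servo_tool(increments=[{"dp":[-0.006,-0.004,0.04],"hand":-1,"roll":0},{"dp":[0,0,0.05],"hand":-1,"roll":0},{"dp":[0,0,0.04],"hand":-1,"roll":0},{"dp":[0,0,0.03],"hand":-1,"roll":0},{"dp":[0,0,0.03],"hand":-1,"roll":0},{"dp":[0,0,0.03],"hand":-1,"roll":0},{"dp":[0,0,0],"hand":-1,"roll":0},{"dp":[0,0,0],"hand":-1,"roll":0}])

```text
clock: 7.55
tcp_pos: [541.0, 38.3, 127.0]
tool_rot: [0.0, 1.0, 0.0, 0.0]
contact_force: [-0.1, 0.3, -1.0]
finger_gap: 55.9
```

servo_tool(increments=[{"dp":[0,0,0.02],"hand":-1,"roll":0},{"dp":[0,0,0.03],"hand":-1,"roll":0},{"dp":[0,0,0.03],"hand":-1,"roll":0},{"dp":[0,0,0.03],"hand":-1,"roll":0},{"dp":[0,0,0.02],"hand":-1,"roll":0},{"dp":[0,0,0.02],"hand":-1,"roll":0},{"dp":[0,0,0],"hand":-1,"roll":0},{"dp":[0,0,0],"hand":-1,"roll":0}])

```text
clock: 8.35
tcp_pos: [541.0, 38.3, 112.0]
tool_rot: [0.0, 1.0, 0.0, 0.0]
contact_force: [0.2, -0.9, -1.6]
finger_gap: 55.8
```

servo_tool(increments=[{"dp":[0,0,0.01],"hand":-1,"roll":0},{"dp":[0,0,0.01],"hand":-1,"roll":0},{"dp":[0,0,0.01],"hand":-1,"roll":0},{"dp":[0,0,0.01],"hand":-1,"roll":0},{"dp":[0,0,0],"hand":-1,"roll":0},{"dp":[0,0,0],"hand":-1,"roll":0},{"dp":[0,0,0],"hand":-1,"roll":0},{"dp":[0,0,0],"hand":-1,"roll":0}])

```text
clock: 9.15
tcp_pos: [541.3, 38.3, 108.3]
tool_rot: [0.0, 1.0, 0.0, 0.0]
contact_force: [-0.4, -0.1, 3.9]
finger_gap: 56.3
```

servo_tool(increments=[{"dp":[0,0,0.01],"hand":-1,"roll":0},{"dp":[0,0,0.01],"hand":-1,"roll":0},{"dp":[0,0,0.01],"hand":-1,"roll":0},{"dp":[0,0,0.01],"hand":-1,"roll":0},{"dp":[0,0,0],"hand":-1,"roll":0},{"dp":[0,0,0],"hand":-1,"roll":0},{"dp":[0,0,0],"hand":-1,"roll":0},{"dp":[0,0,0],"hand":-1,"roll":0}])

```text
clock: 9.95
tcp_pos: [541.4, 38.3, 104.7]
tool_rot: [0.0, 1.0, 0.0, 0.001]
contact_force: [-0.7, 0.1, 6.3]
finger_gap: 56.0
```

```bash
python3 - <<'E'
from h import *
s=env.state();print(s['tcp_pos'],s['contact_force'])
b=snap('scene','scene4')
i=cv2.resize(b['pixels'][160:240,240:320],None,fx=7,fy=7,interpolation=cv2.INTER_CUBIC)
cv2.imwrite('pics/s4c.png',i)
E
```

```text
[541.43058852  38.30490375 104.7413458 ] [-0.73663799  0.08116981  6.29798972]
```

View pics/s4c.png

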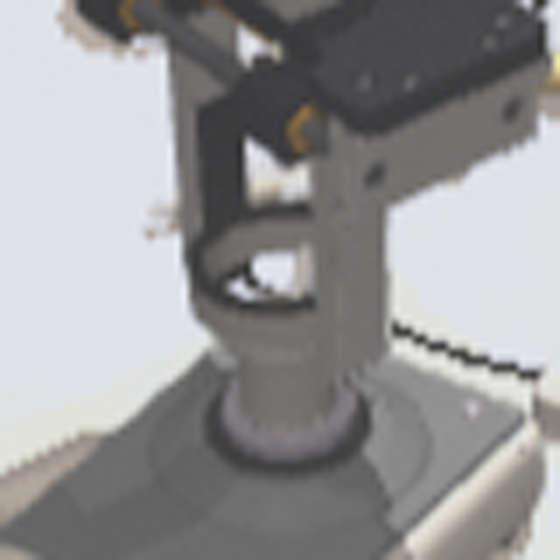

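servo_tool(increments=[{"dp":[0,0,-0.02],"hand":-1,"roll":0},{"dp":[0,0,-0.02],"hand":-1,"roll":0},{"dp":[0,0,-0.015],"hand":-1,"roll":0},{"dp":[0,0,0],"hand":-1,"roll":0},{"dp":[0,0,0],"hand":-1,"roll":0},{"dp":[0,0,0],"hand":0.3,"roll":0},{"dp":[0,0,0],"hand":0.7,"roll":0},{"dp":[0,0,0],"hand":1,"roll":0}])

```text
clock: 10.8
tcp_pos: [540.2, 38.4, 108.3]
tool_rot: [0.0, 1.0, 0.0, -0.001]
contact_force: [0.1, -0.1, 0.4]
finger_gap: 73.9
```

servo_tool(increments=[{"dp":[0,0,0],"hand":1,"roll":0},{"dp":[0,0,0],"hand":1,"roll":0},{"dp":[0,0,0],"hand":1,"roll":0},{"dp":[0,0,0],"hand":1,"roll":0},{"dp":[0,0,-0.1],"hand":1,"roll":0},{"dp":[0,0,-0.25],"hand":1,"roll":0},{"dp":[0,0,-0.4],"hand":1,"roll":0},{"dp":[0,0,-0.45],"hand":1,"roll":0}])

```text
clock: 11.6
tcp_pos: [540.1, 38.3, 230.2]
tool_rot: [0.0, 1.0, 0.0, -0.001]
contact_force: [0.4, 0.1, 0.9]
finger_gap: 93.9
```

servo_tool(increments=[{"dp":[0.06,0.2,0],"hand":1,"roll":0},{"dp":[0.12,0.35,0],"hand":1,"roll":0},{"dp":[0.12,0.4,0],"hand":1,"roll":0},{"dp":[0.12,0.4,0],"hand":1,"roll":0},{"dp":[0.12,0.3,0],"hand":1,"roll":0},{"dp":[0.022,0.116,0],"hand":1,"roll":0},{"dp":[0,0,0],"hand":1,"roll":0},{"dp":[0,0,0],"hand":1,"roll":0}])

```text
clock: 12.4
tcp_pos: [485.3, 214.1, 229.8]
tool_rot: [0.0, 1.0, -0.0, 0.0]
contact_force: [0.2, 0.4, 0.7]
finger_gap: 94.2
```

```bash
python3 - <<'E'
from h import *
s=env.state();print(s['tcp_pos'],s['contact_force'])
b=snap('scene','scene5');a=snap('top','top5')
i=cv2.resize(b['pixels'][130:240,170:320],None,fx=5,fy=5,interpolation=cv2.INTER_CUBIC)
f=lambda q:((q+.5-[170,130])*5-.5)
th=np.linspace(0,6.28,60)
x,y,z=540.7,38.6,72
for r,zz,c in((15,z,(0,255,0)),(28,z+54,(0,255,0)),(28,z+40,(0,255,0)),(15,62,(0,0,255))):
    for q in f(proj(b,[(x+r*np.cos(t),y+r*np.sin(t),zz) for t in th])): cv2.circle(i,tuple(int(v) for v in q.round()),1,c,-1)
for r,zz,c in((12.5,100,(0,255,0)),(11.5,129,(0,255,0))):
    for q in f(proj(b,[(485+r*np.cos(t),215+r*np.sin(t),zz) for t in th])): cv2.circle(i,tuple(int(v) for v in q.round()),1,c,-1)
cv2.imwrite('pics/s5c.png',i)
i=cv2.resize(a['pixels'][230:300,250:330],None,fx=7,fy=7,interpolation=cv2.INTER_CUBIC)
cv2.imwrite('pics/t5c.png',i)
for c in (a,b):
    W=cloud(c);m=(np.hypot(W[...,0]-541,W[...,1]-38.5)<40)&(W[...,2]>118);q=W[m]
    print(len(q),q.min(0).round(0),q.max(0).round(0),((q.min(0)+q.max(0))/2).round(1), np.median(q[:,2]))
E
```

```text
[485.33799566 214.14301466 229.80887468] [0.16619411 0.4230696  0.65825996]
187 [513.  11. 118.] [568.  66. 138.] [540.6  38.7 128. ] 129.11648101518045
307 [511.   7. 118.] [568.  66. 134.] [539.3  36.8 125.8] 126.08884385082665
```

View pics/s5c.png

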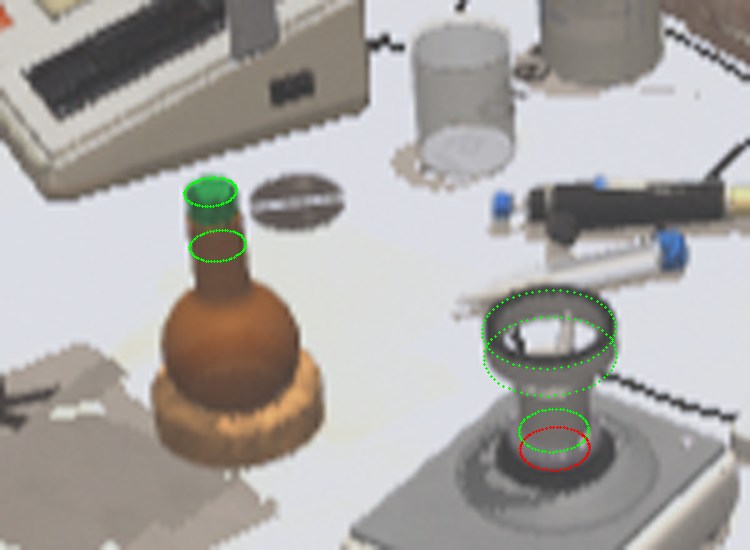

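View pics/t5c.png

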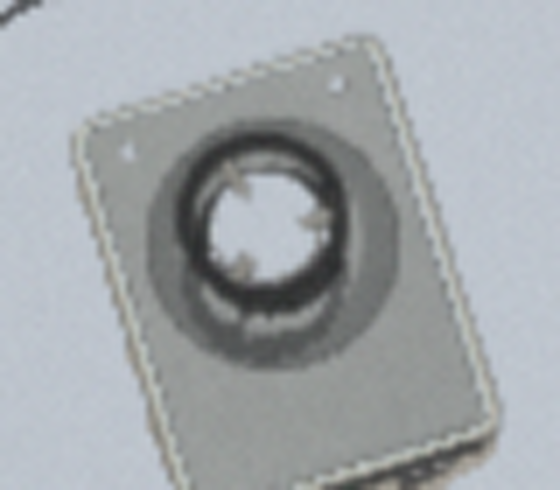

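```bash
python3 - <<'E'
from h import *
a=ld('top5'); print(atz(a,287.0,261.3,128)); print(proj(a,[(540.7,38.6,128),(540.7,38.6,118)]))
E
```

```text
[539.49326394  38.84288944 128.        ]
[[287.10634018 260.77289078]
 [287.33875346 261.2957335 ]]
```

servo_tool(increments=[{"dp":[0,0,0.15],"hand":1,"roll":0},{"dp":[0,0,0.25],"hand":1,"roll":0},{"dp":[0,0,0.2],"hand":1,"roll":0},{"dp":[0,0,0.1],"hand":1,"roll":0},{"dp":[0,0,0],"hand":1,"roll":0},{"dp":[0,0,0],"hand":1,"roll":0},{"dp":[0,0,0],"hand":1,"roll":0},{"dp":[0,0,0],"hand":1,"roll":0}])

```text
clock: 13.3
tcp_pos: [485.6, 215.1, 160.8]
tool_rot: [0.0, 1.0, 0.0, 0.001]
contact_force: [0.2, -0.2, 1.2]
finger_gap: 93.7
```

```bash
python3 - <<'E'
from h import *
s=env.state();print(s['tcp_pos'],s['contact_force'])
b=snap('scene','scene6')
i=cv2.resize(b['pixels'][110:230,150:300],None,fx=5,fy=5,interpolation=cv2.INTER_CUBIC)
cv2.imwrite('pics/s6c.png',i)
E
```

```text
[485.56254578 215.10704203 160.83257032] [ 0.23174101 -0.17904053  1.23396044]
```

View pics/s6c.png

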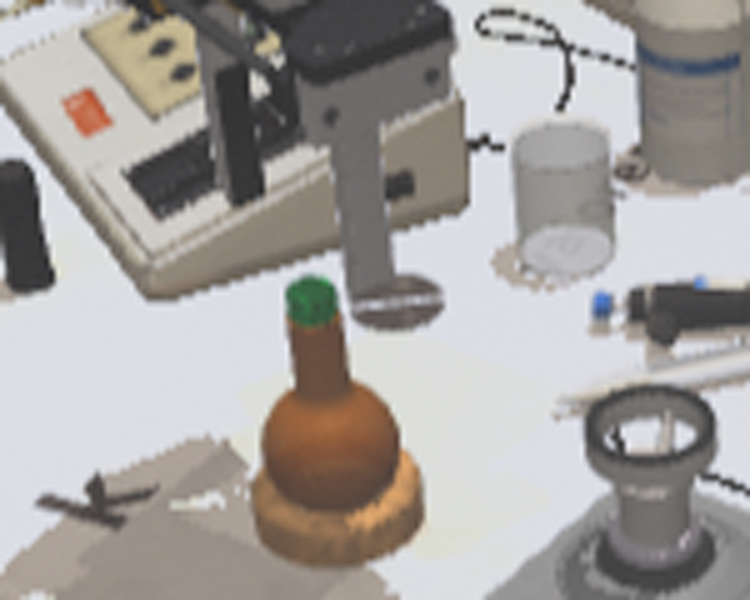

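servo_tool(increments=[{"dp":[0,0,0.1],"hand":1,"roll":0},{"dp":[0,0,0.2],"hand":1,"roll":0},{"dp":[0,0,0.2],"hand":1,"roll":0},{"dp":[0,0,0.125],"hand":1,"roll":0},{"dp":[0,0,0.05],"hand":1,"roll":0},{"dp":[0,0,0],"hand":1,"roll":0},{"dp":[0,0,0],"hand":1,"roll":0},{"dp":[0,0,0],"hand":0.3,"roll":0}])

```text
clock: 14.15
tcp_pos: [485.6, 215.2, 93.2]
tool_rot: [0.0, 1.0, 0.0, 0.001]
contact_force: [-0.0, 0.1, 0.1]
finger_gap: 88.7
```

```bash
python3 - <<'E'
from h import *
s=env.state();print(s['tcp_pos'],s['contact_force'],s['finger_gap'])
b=snap('scene','scene7')
i=cv2.resize(b['pixels'][130:230,160:280],None,fx=6,fy=6,interpolation=cv2.INTER_CUBIC)
cv2.imwrite('pics/s7c.png',i)
E
```

```text
[485.64036273 215.1901435   93.16358068] [-0.02746251  0.11356749  0.12568358] 88.69132053704
```

View pics/s7c.png

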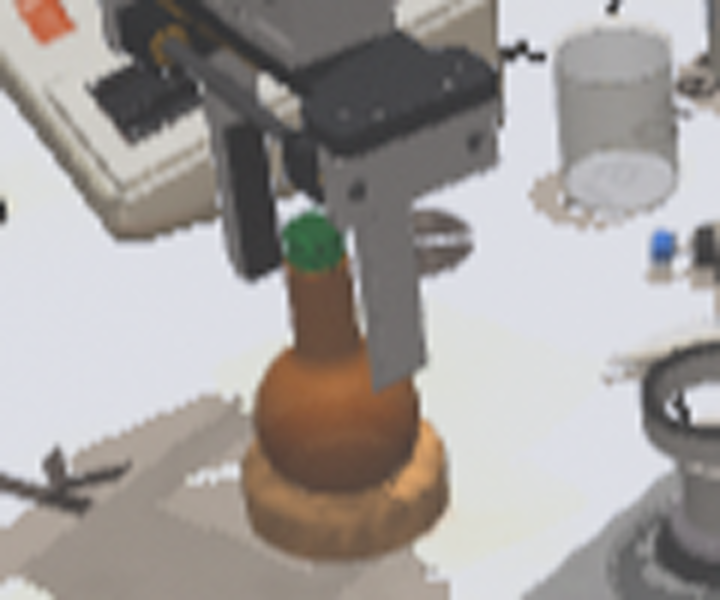

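servo_tool(increments=[{"dp":[0,0,0],"hand":0,"roll":0},{"dp":[0,0,0],"hand":-0.3,"roll":0},{"dp":[0,0,0],"hand":-0.3,"roll":0},{"dp":[0,0,0],"hand":-1,"roll":0},{"dp":[0,0,0],"hand":-1,"roll":0},{"dp":[0,0,0],"hand":-1,"roll":0},{"dp":[0,0,0],"hand":-1,"roll":0},{"dp":[0,0,0],"hand":-1,"roll":0}])

```text
clock: 15.0
tcp_pos: [484.9, 214.7, 92.0]
tool_rot: [0.0, 1.0, -0.0, 0.0]
contact_force: [-1.5, -0.1, 0.3]
finger_gap: 24.4
```

servo_tool(increments=[{"dp":[0,0,0],"hand":-1,"roll":0},{"dp":[0,0,0],"hand":-1,"roll":0},{"dp":[0,0,0],"hand":-1,"roll":0},{"dp":[0,0,-0.02],"hand":-1,"roll":0},{"dp":[0,0,-0.03],"hand":-1,"roll":0},{"dp":[0,0,-0.05],"hand":-1,"roll":0},{"dp":[0,0,0],"hand":-1,"roll":0},{"dp":[0,0,0],"hand":-1,"roll":0}])

```text
clock: 15.8
tcp_pos: [485.0, 215.1, 102.3]
tool_rot: [0.0, 1.0, 0.0, 0.0]
contact_force: [-0.3, -0.8, -1.4]
finger_gap: 24.6
```

servo_tool(increments=[{"dp":[0,0,-0.1],"hand":-1,"roll":0},{"dp":[0,0,-0.2],"hand":-1,"roll":0},{"dp":[0,0,-0.25],"hand":-1,"roll":0},{"dp":[0,0,-0.25],"hand":-1,"roll":0},{"dp":[0,0,-0.25],"hand":-1,"roll":0},{"dp":[0,0,-0.2],"hand":-1,"roll":0},{"dp":[0,0,-0.13],"hand":-1,"roll":0},{"dp":[0,0,-0.05],"hand":-1,"roll":0}])

```text
clock: 16.6
tcp_pos: [485.4, 215.1, 247.1]
tool_rot: [0.0, 1.0, 0.001, 0.001]
contact_force: [-0.5, 0.2, -1.6]
finger_gap: 24.6
```

servo_tool(increments=[{"dp":[-0.03,-0.1,0],"hand":-1,"roll":0},{"dp":[-0.08,-0.25,0],"hand":-1,"roll":0},{"dp":[-0.1,-0.3,0],"hand":-1,"roll":0},{"dp":[-0.1,-0.3,0],"hand":-1,"roll":0},{"dp":[-0.1,-0.3,0],"hand":-1,"roll":0},{"dp":[-0.08,-0.25,0],"hand":-1,"roll":0},{"dp":[-0.05,-0.2,0],"hand":-1,"roll":0},{"dp":[-0.017,-0.064,0],"hand":-1,"roll":0}])

```text
clock: 17.4
tcp_pos: [540.2, 36.0, 243.0]
tool_rot: [0.002, 1.0, -0.0, -0.002]
contact_force: [-0.4, 0.2, -1.9]
finger_gap: 24.4
```

servo_tool(increments=[{"dp":[0,0,0.05],"hand":-1,"roll":0},{"dp":[0,0,0.1],"hand":-1,"roll":0},{"dp":[0,0,0.05],"hand":-1,"roll":0},{"dp":[0,0,0],"hand":-1,"roll":0},{"dp":[0,0,0],"hand":-1,"roll":0},{"dp":[0,0,0],"hand":-1,"roll":0},{"dp":[0,0,0],"hand":-1,"roll":0},{"dp":[0,0,0],"hand":-1,"roll":0}])

```text
clock: 18.2
tcp_pos: [540.7, 38.6, 225.4]
tool_rot: [0.0, 1.0, 0.0, 0.0]
contact_force: [0.1, -0.5, -0.4]
finger_gap: 24.6
```

```bash
python3 - <<'E'
from h import *
s=env.state();print(s['tcp_pos'],s['contact_force'],s['finger_gap'],s['clock'])
b=snap('scene','scene8')
i=cv2.resize(b['pixels'][130:240,220:340],None,fx=5,fy=5,interpolation=cv2.INTER_CUBIC)
f=lambda q:((q+.5-[220,130])*5-.5)
th=np.linspace(0,6.28,60)
x,y,z=540.7,38.6,143
P=[(28,126,x,y),(12.5,z+70,x,y),(23,z+9.5,x,y)]
for r,zz,x,y in P:
    for q in f(proj(b,[(x+r*np.cos(t),y+r*np.sin(t),zz) for t in th])): cv2.circle(i,tuple(int(v) for v in q.round()),1,(0,255,0),-1)
# bulb sphere silhouette approx
C=f(proj(b,[(x,y,z+32)]))[0]; cv2.circle(i,tuple(int(v) for v in C.round()),int(32*605/1250*5),(0,0,255),1)
cv2.imwrite('pics/s8c.png',i)
E
```

```text
[540.65017559  38.59432998 225.39389491] [ 0.05252951 -0.51961737 -0.43075571] 24.58450545340448 18.2
```

View pics/s8c.png

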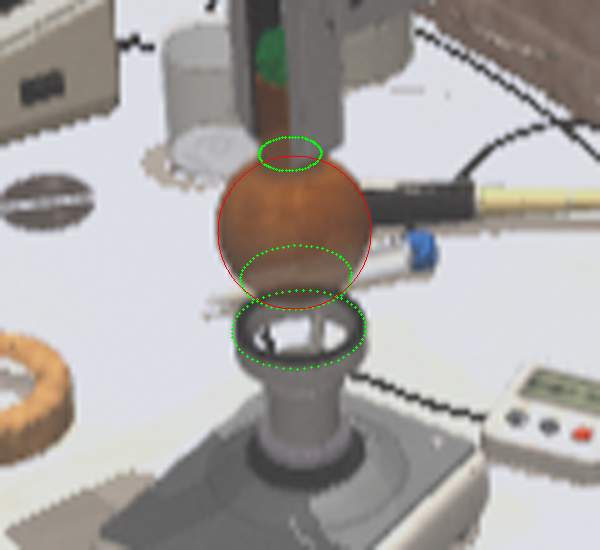

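servo_tool(increments=[{"dp":[-0.004,-0.003,0.05],"hand":-1,"roll":0},{"dp":[0,0,0.06],"hand":-1,"roll":0},{"dp":[0,0,0.05],"hand":-1,"roll":0},{"dp":[0,0,0.03],"hand":-1,"roll":0},{"dp":[0,0,0.02],"hand":-1,"roll":0},{"dp":[0,0,0.02],"hand":-1,"roll":0},{"dp":[0,0,0],"hand":-1,"roll":0},{"dp":[0,0,0],"hand":-1,"roll":0}])

```text
clock: 19.05
tcp_pos: [541.0, 38.2, 202.1]
tool_rot: [0.0, 1.0, 0.0, 0.0]
contact_force: [0.7, -1.0, -1.4]
finger_gap: 24.9
```

servo_tool(increments=[{"dp":[0,0,0.01],"hand":-1,"roll":0},{"dp":[0,0,0.01],"hand":-1,"roll":0},{"dp":[0,0,0.01],"hand":-1,"roll":0},{"dp":[0,0,0.01],"hand":-1,"roll":0},{"dp":[0,0,0],"hand":-1,"roll":0},{"dp":[0,0,0],"hand":-1,"roll":0},{"dp":[0,0,0],"hand":-1,"roll":0},{"dp":[0,0,0],"hand":-1,"roll":0}])

```text
clock: 19.85
tcp_pos: [541.1, 38.2, 198.3]
tool_rot: [0.0, 1.0, 0.0, 0.0]
contact_force: [-0.3, -0.0, 2.7]
finger_gap: 24.5
```

servo_tool(increments=[{"dp":[0,0,0.01],"hand":-1,"roll":0},{"dp":[0,0,0.01],"hand":-1,"roll":0},{"dp":[0,0,0.01],"hand":-1,"roll":0},{"dp":[0,0,0.01],"hand":-1,"roll":0},{"dp":[0,0,0],"hand":-1,"roll":0},{"dp":[0,0,0],"hand":-1,"roll":0},{"dp":[0,0,0],"hand":-1,"roll":0},{"dp":[0,0,0],"hand":-1,"roll":0}])

```text
clock: 20.65
tcp_pos: [541.1, 38.2, 194.2]
tool_rot: [0.0, 1.0, 0.0, 0.0]
contact_force: [0.2, 0.0, 5.7]
finger_gap: 24.6
```

servo_tool(increments=[{"dp":[0,0,0.01],"hand":-1,"roll":0},{"dp":[0,0,0.01],"hand":-1,"roll":0},{"dp":[0,0,0.01],"hand":-1,"roll":0},{"dp":[0,0,0],"hand":-1,"roll":0},{"dp":[0,0,0],"hand":-1,"roll":0},{"dp":[0,0,0],"hand":-1,"roll":0},{"dp":[0,0,0],"hand":-1,"roll":0},{"dp":[0,0,0],"hand":-1,"roll":0}])

```text
clock: 21.45
tcp_pos: [541.1, 38.2, 191.7]
tool_rot: [0.0, 1.0, 0.0, 0.001]
contact_force: [0.0, -0.2, 6.7]
finger_gap: 24.3
```

```bash
python3 - <<'E'
from h import *
s=env.state();print(s['tcp_pos'],s['contact_force'],s['finger_gap'],s['clock'])
b=snap('scene','scene9')
i=cv2.resize(b['pixels'][130:240,220:340],None,fx=5,fy=5,interpolation=cv2.INTER_CUBIC)
cv2.imwrite('pics/s9.png',i)
print(env.state()['tcp_pos'],env.state()['contact_force'])
E
```

```text
[541.13907183  38.19211662 191.70805831] [ 0.04084106 -0.19692614  6.72843903] 24.349877908841904 21.45
[541.12032298  38.21486495 191.68310091] [-1.17256488 -0.29531876  6.25914023]
```

View pics/s9.png

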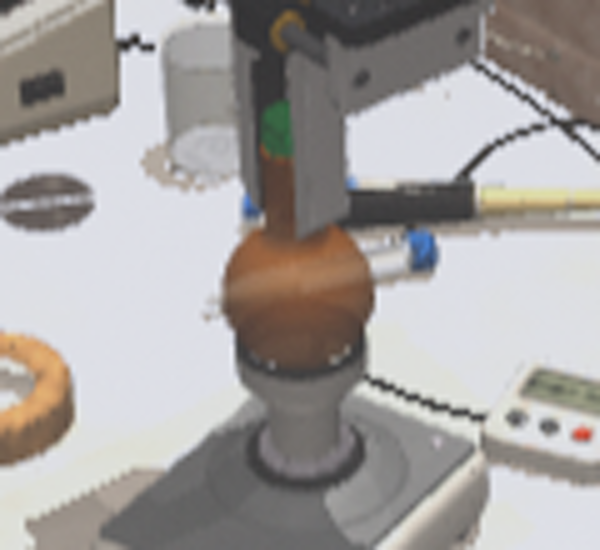

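servo_tool(increments=[{"dp":[0,0,0.005],"hand":-1,"roll":0},{"dp":[0,0,0.005],"hand":-1,"roll":0},{"dp":[0,0,0],"hand":-1,"roll":0},{"dp":[0,0,0],"hand":-1,"roll":0},{"dp":[0,0,0],"hand":-1,"roll":0},{"dp":[0,0,0],"hand":-1,"roll":0},{"dp":[0,0,0],"hand":-1,"roll":0},{"dp":[0,0,0],"hand":-1,"roll":0}])

```text
clock: 22.3
tcp_pos: [541.2, 38.2, 190.9]
tool_rot: [0.0, 1.0, 0.0, 0.001]
contact_force: [0.1, -0.6, 7.5]
finger_gap: 24.3
```

```bash
python3 - <<'E'
from h import *
s=env.state();print(s['tcp_pos'],s['contact_force'],s['finger_gap'],s['clock'],s['tool_rot'])
b=snap('scene','scene10');a=ld('scene8')
sub=lambda c:c['pixels'][180:240,250:310]
o=np.hstack([cv2.resize(sub(c),None,fx=6.6,fy=6.6,interpolation=cv2.INTER_CUBIC) for c in(a,b)])
cv2.imwrite('pics/s10.png',o)
g=lambda c,y0,y1,x0,x1:cv2.cvtColor(c['pixels'],cv2.COLOR_BGR2GRAY)[y0:y1,x0:x1].astype(np.float32)
# lower band + sleeve template from before, found in after
T=g(a,202,214,266,296); 
S=cv2.resize(g(b,196,226,260,302),None,fx=8,fy=8,interpolation=cv2.INTER_CUBIC);T8=cv2.resize(T,None,fx=8,fy=8,interpolation=cv2.INTER_CUBIC)
m=cv2.minMaxLoc(cv2.matchTemplate(S,T8,cv2.TM_CCOEFF_NORMED));print(m[1],m[3][0]/8+260-266,m[3][1]/8+196-202)
print(proj(b,[(541,38.4,112),(541,38.4,102)]))
E
```

```text
[541.18585176  38.20317851 190.92357042] [ 0.06659363 -0.56304819  7.50002855] 24.312414831585183 22.3 [1.72814425e-04 9.99999722e-01 1.53736829e-05 7.24551747e-04]
0.8105707168579102 -0.125 0.25
[[279.7193322  200.66421727]
 [279.90742443 204.44830752]]
```

View pics/s10.png

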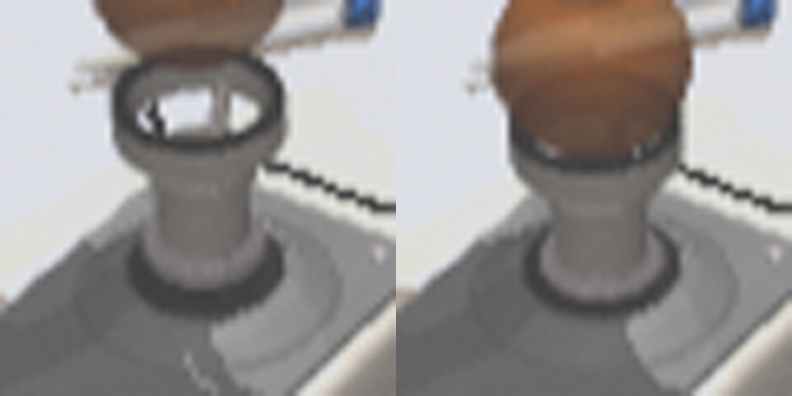

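The pressed view (right) shows the bulb centred in the band. The bead's front edge has dropped from about y=150 to 172, which is roughly 8.5 mm, and the shoulder disc has sunk into the collar. I'm handing the job in.

```bash
python3 - <<'E'
from h import *
print(env.job_done()); s=env.state(); print(s['clock'],s['tcp_pos'],s['contact_force'],s['finger_gap'])
E
```

```text
the job is handed in; nothing more can be done
None
the job is handed in; nothing more can be done
```

I pushed the cradle's sleeve home on the spigot and let go of it. Then I seated the flask in the cradle and handed the job in at about 22 s of the 56 s. The gripper was still holding the flask's neck and pressing it down.

- **Cradle:** I pushed the sleeve until the spring force rose (about 5 N, then 7.5 N about 4 mm further down). After release, pictures showed it upright on the shoulder disc, with its rim where it should be for a fully seated sleeve.
- **Flask:** I gripped the neck (opening 24.3 mm, tool vertical) and kept it upright throughout. In the last picture the bulb sits centred in the band.
- **Drive:** It is pressed about 8.5–9 mm by the arm's height and by the picture. The raw force of 7.5 N alone would suggest about 8 mm. Correcting for the roughly 1 N low reading I saw when pressing the empty cradle brings it to about 9.5 mm. All of these are past the 6 mm the mixer needs.
- **Check that failed:** an automatic image match of the cradle's movement gave about 0.25 px. It had locked onto edges that don't move, so I disregarded it and read the movement by eye.
- **Not checked:** I couldn't read anything after handing in, so the final one-second hold is unconfirmed. I saw no sign that the other items moved, but I didn't measure them again.

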